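# Tip the detergent carton over and slide it home

### The arm

A 6-joint arm with a two-finger parallel gripper is mounted at the origin on the work surface. World frame = base frame: x ahead of the robot, y to its left, z up, the work surface at z = 0. Lengths are in m, angles in rad, forces in N, time in s.
With the tool pointing down it reaches from about 0.225 to 0.725 m from the base axis. Payload 3.1 kg.
Tool frame: the origin (TCP) lies between the finger pads; the fingertips stand 11 mm ahead of it and the grasp point (between the pads) lies 8 mm behind it (nose_length is the distance from the TCP to the fingertips, in m); z points along the fingers, y is the direction in which the jaws open and shut (so a half turn about z gives the same grasp; the last joint's range is limited). The gripper opens to 85 mm and grips with 20 to 120 N. Pads are 22 mm wide; open, the fingers measure 114 mm over their backs; the gripper's body (76 mm by 85 mm) begins 54 mm behind the grasp point. The pads swing forward as they close: fully open they stand 13 mm farther back than shut.
Start: joints at [-1.235, 0.048, 0.099, 1.622, 0, 1.443], TCP at [0.235, -0.47, 0.242] pointing down, gripper open.
Joint ranges: [-2.91, 2.91], [-0.99, 1.94], [-1.21, 1.42], [-2.12, 2.29], [-1.49, 1.47], [-3.14, 3.14]. Speed limits (rad/s): [2.79, 2.79, 3.14, 3.14, 3.14, 3.14].

### API

Orientations are given as a unit quaternion [w, x, y, z].
In Python, from workcell import * gives the robot as it stands.
- The arm moves only by the tool drive_tool, never from a script. Its argument "moves" is a list of rows, each a list of 5 numbers: the shift along the world's x, y, z in mm, then the turn about the world's z in rad, then the opening in per cent of the stroke, from 0 (shut) to 100 (fully open). In form: [[tx, ty, tz, turn, fingers], ...]. A call has 1 to 10 rows; each row is the pose to reach, as a shift and turn from the pose commanded when the call began; what a row does not reach only later rows make up. A row lasts 1/10 s, in which the tool goes at most 50 mm and 8.59 degrees, less where a joint would pass 70% of its speed; a pose out of reach is approached as far as the arm can. A call with a gripper value outside its range is refused whole. The fingers move at their own pace and stop on an object; "squeeze" is the grip in N (left out, the last holds). Time passes only in rows, so rows that repeat a pose let the fingers close. It gives the time, the measured TCP pose, the force and the opening at its end, in the units of the state.
- state(): the state, without advancing time (a new reading comes with each control period).
- get_image(name): name is "scene" or "side" or "wrist"; returns a dict with "color" (480x640x3 uint8, red, green, blue), "vfov" (degrees; the focal length in pixels is half the picture's height over the tangent of half this angle, whatever the lens; pixels are square), "cx", "cy" (the principal point, pixels), "rvec" (rotation vector, rad) and "tvec" (3), from world to camera coordinates, as OpenCV has them. Camera axes: x right, y down, z forward; pixel columns grow to the right and rows downward; lengths in m; the calibration is good to about 2 mm. The wrist camera is an equidistant fisheye: a pixel r from the principal point sees the ray r / f radians off the axis. A picture is of the moment at which its call begins. There is no depth.
- job_done(): hands the job in, once; it reports no verdict.
Trained networks look in the newest picture that a camera, given by its name, has taken for a name from the list of things; names that differ only in an ending like _2 or _b are one class to them, and where a whole thing is asked for, a point or a joint stands for the part that bears it (a point fixed in the world has none). Each returns a list of dicts, best first, with "p" (0 to 1); they miss things now and then, are a little off and sometimes report something else, mostly with a low value. They report only what shows in the picture. A call takes as long as a camera call. They do not tell look-alikes from the thing itself.
- cut_out(camera, target): "mask" (480x640 bool, what is visible of it) and "location" ([column, row] in pixels, amid what is visible of it).
- place_of(camera, target): "location" ([column, row] in pixels: a listed point, or the origin of a listed thing).
The state is a dict: "time_s": time; "joint_pos": joint angles; "joint_vel": joint speeds; "joint_efforts": joint torques, N m; "tcp_pos": TCP position; "tcp_rot": TCP orientation; "force": force on the tool from outside, world axes, zero at the start; "wrist_torque": the same for the moment, N m; "grip_width": opening from 0.0 (shut) to 1.0 (fully open).
Only numpy, scipy, OpenCV 4.12 (cv2) and the standard library are available. Lean on these libraries where they do the work, as an engineer would, in place of code of your own. Each camera call takes 0.05 s, during which the arm holds its last target.

### The job

One detergent carton stands upright at the open front end of its wooden tray. Push against it up high so that it tips over away from the robot and lies flat between the tray's rails, then push it along gently, without crushing it, until its top end is fully home against the back stop, like the carton lying in the other tray. Only push it: do not lift or carry it, and leave the other carton, the bottle and the mug alone.

Things in the scene. Friction and masses are not known exactly. Their poses are not given: they have to be found in the camera images.
- tray: Fixed wooden tray under the standing carton (left or right of the other tray). Origin: centre of its underside; x runs along it to the back stop, z up. Board 340 x 174 mm, 12 thick. Side rails 12 mm thick, tops 42 mm above the work surface, 150 mm clear between them; back stop as high, inner face at x = +156 mm. Front end (x = -170 mm) open.
- tray_stop (a point): Middle of the lower edge of that back stop's inner face, on the board's upper surface (12 mm above the work surface). Axes as the tray's.
- carton: Loose closed carton, 0.3 to 0.6 kg, 55 (x) x 110 (y) x 170 mm (z), white with brown bands. Origin: centre of its base; z points to its top. It starts upright on the board (base 12 mm above the work surface) near the open end, x roughly along the tray's x. Tipped about 18 degrees about its far lower edge it falls by itself onto its broad face. Lying, its upper face is 67 mm above the work surface.
- carton_center (a point): Centre of that carton (85 mm from its base along its z).
- carton_top (a point): Middle of the top end of that carton (170 mm from its base along its z). Once tipped over, it is about 35 to 85 mm short of the back stop.
- other_tray: The second tray, equal to the first and fixed, with its own angle, holding a carton that already lies home. Origin and axes as for the first tray.
- other_carton: Loose carton of the same size lying flat and home in the other tray; leave alone. Origin: centre of its underside as it lies, 170 mm along x, 110 along y, 55 mm high.
- bottle: Loose white plastic bottle, 68 mm across, 190 mm tall, on the work surface to the robot's right; leave alone. Origin: centre of its base.
- mug: Loose white mug, 80 mm across without its handle, 90 mm tall, on the work surface to the robot's left; leave alone. Origin: centre of its base.
Mind the look-alikes: they are no part of the job. Leave any black or turquoise look-alike of the carton alone.

How it is judged:
By the outcome, as a careful person would: the job done as asked, in the order asked, and still so for the second after the job is handed in, with the robot touching nothing.
It also fails if it takes over 48 s, if anything falls off the work surface, if the arm or the gripper's body presses on something with over 40 N, if the wrist force passes 120 N, or if a joint passes its speed limit or range.

## Working session

There is one attempt and no reset: what is moved stays moved. The work goes in short steps, Python scripts to look and compute and a tool call to move; the robot and the scene stay as the last step left them, time stands still between calls to the robot, and variables do not carry over. Pictures are saved under pics/ and viewed, and the job is handed in when it is done.

Besides the shell and the picture viewer there is one more tool, called after "Request:" as a command line: name --pt "numbers of a row" for each row, then --argument value for the rest. drive_tool: Moves the arm, as the interface text tells. Its arguments: {"type":"object","properties":{"moves":{"type":"array"},"squeeze":{"type":"number"}},"required":["moves"]}

```bash
mkdir -p pics; ls
cat > h.py <<'E'
from workcell import *
import numpy as np, cv2
def cam(name,save=None):
    im=get_image(name)
    if save: cv2.imwrite('pics/'+save,cv2.cvtColor(im['color'],cv2.COLOR_RGB2BGR))
    return im
def K(im):
    f=240/np.tan(np.radians(im['vfov'])/2)
    return np.array([[f,0,im['cx']],[0,f,im['cy']],[0,0,1.]])
def ray(im,px):
    R=cv2.Rodrigues(np.array(im['rvec'],float))[0];t=np.array(im['tvec'],float).ravel()
    d=np.linalg.inv(K(im))@np.array([px[0],px[1],1.])
    return -R.T@t,R.T@d
def at_z(im,px,z):
    o,d=ray(im,px); return o+d*(z-o[2])/d[2]
def proj(im,P):
    return cv2.projectPoints(np.array(P,float).reshape(-1,1,3),np.array(im['rvec'],float),np.array(im['tvec'],float),K(im),None)[0].reshape(-1,2)
E
python3 - <<'E'
from h import *
np.set_printoptions(precision=4,suppress=True)
for n in ['scene','side']:
    im=cam(n,n+'0.png')
    print(n,ray(im,(320,240)))
    for t,z in [('tray',0),('tray_stop',.012),('carton',.012),('carton_center',.097),('carton_top',.182),('other_tray',0),('other_carton',.012),('bottle',0),('mug',0)]:
        for r in place_of(n,t)[:3]:
            print(t,round(r['p'],2),np.round(r['location'],1),at_z(im,r['location'],z))
s=state();print(s['time_s'],s['tcp_pos'],s['tcp_rot'],s['force'])
E
```

```text
pics
scene (array([ 1.4786, -0.7054,  1.1869]), array([-0.5839,  0.453 , -0.6739]))
tray 0.69 [376.7 257. ] [0.611  0.1807 0.    ]
tray_stop 0.93 [406.7 288.7] [0.7645 0.1536 0.012 ]
tray_stop 0.68 [366.5 189.5] [0.3555 0.362  0.012 ]
tray_stop 0.49 [366.4 216.7] [0.4626 0.2685 0.012 ]
carton 0.84 [365.  235.5] [0.5275 0.2064 0.012 ]
carton 0.82 [342.6 181.7] [0.273  0.3259 0.012 ]
carton 0.65 [385.2 193.5] [0.4097 0.3971 0.012 ]
carton_center 0.92 [343.4 159.8] [0.2676 0.3304 0.097 ]
carton_center 0.88 [281.6 207.4] [0.3493 0.0241 0.097 ]
carton_center 0.84 [315.1 193.1] [0.3544 0.1464 0.097 ]
carton_top 0.87 [365.1 188.6] [0.5124 0.2071 0.182 ]
carton_top 0.85 [384.9 157.2] [0.4286 0.3602 0.182 ]
carton_top 0.85 [317.8 166.4] [0.3422 0.166  0.182 ]
other_tray 0.57 [272.8 314.5] [ 0.6083 -0.1886  0.    ]
other_carton 0.72 [290.2 323.7] [ 0.6705 -0.1751  0.012 ]
bottle 0.88 [171.6 357.9] [ 0.5722 -0.4689  0.    ]
mug 0.63 [439.9 213.3] [0.5827 0.4782 0.    ]
side (array([-0.299 ,  1.1266,  1.0181]), array([ 0.492 , -0.6742, -0.5511]))
tray 0.66 [251.7 288.8] [0.617  0.1803 0.    ]
carton 0.95 [370.6 299.6] [0.3295 0.0433 0.012 ]
carton 0.89 [271.2 305.4] [0.5207 0.2134 0.012 ]
carton 0.77 [264.3 369.3] [0.389 0.394 0.012]
carton_center 0.92 [272.8 277.6] [0.5176 0.2057 0.097 ]
carton_center 0.74 [370.7 269.9] [0.3396 0.0342 0.097 ]
carton_center 0.73 [256.7 343.8] [0.3933 0.4082 0.097 ]
carton_top 0.93 [344.9 271.3] [0.3252 0.1746 0.182 ]
carton_top 0.82 [270.2 245.7] [0.5298 0.1958 0.182 ]
carton_top 0.78 [259.5 311.2] [0.3896 0.3967 0.182 ]
other_tray 0.79 [334.1 234.8] [ 0.5925 -0.1674  0.    ]
other_carton 0.82 [311.9 224.7] [ 0.6698 -0.1583  0.012 ]
mug 0.69 [178.1 356.3] [0.5854 0.4725 0.    ]
1.0 [ 0.2349 -0.4695  0.2423] [-0.      0.9732  0.2298 -0.    ] [0.7466 0.6626 0.2412]
```

View pics/scene0.png

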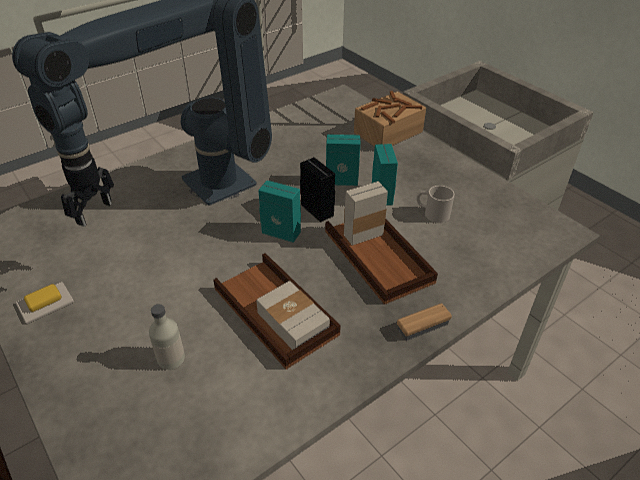

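View pics/side0.png

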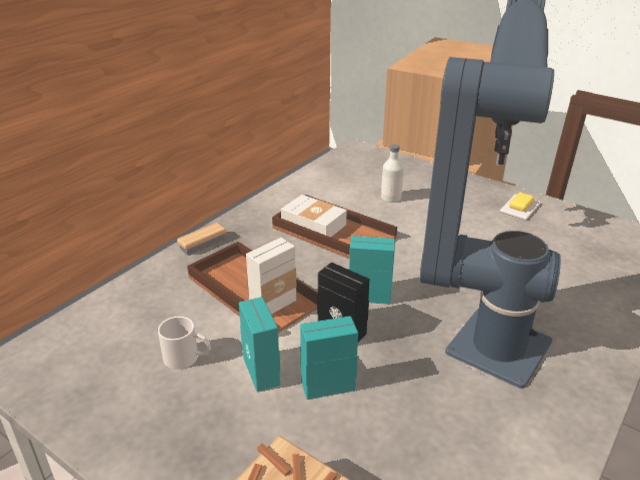

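The white/brown upright carton is at scene (365,213) and side (272,278). The look-alikes in the scene image are turquoise at (280,210), (342,160) and (385,175), and black at (317,188). Only the white one stands in a tray. I'll confirm that in a crop and fit the poses.

```bash
cat >> h.py <<'E'
def box(pose,x,y,z):
    c,s=np.cos(pose[2]),np.sin(pose[2])
    P=np.array([[a,b,d] for a in x for b in y for d in z],float)
    return np.c_[pose[0]+c*P[:,0]-s*P[:,1],pose[1]+s*P[:,0]+c*P[:,1],P[:,2]]
def hull(im,P,sc=1):
    return cv2.convexHull(proj(im,P).astype(np.float32)).reshape(-1,2)
def render(im,boxes):
    m=np.zeros((480,640),np.uint8)
    for b in boxes: cv2.fillConvexPoly(m,np.round(hull(im,b)*16).astype(np.int32),1,cv2.LINE_AA,4)
    return m>0
E
cat > fit.py <<'E'
from h import *
from scipy.optimize import minimize
def fit(data,boxf,p0,lab):
    # data: list (im,mask,ignore)
    def cost(p):
        c=0
        for im,m,ig in data:
            r=render(im,boxf(p)); v=~ig
            c+=1-(r&m&v).sum()/max(1,((r|m)&v).sum())
        return c
    best=None
    for dy in (-.1,0,.1):
        s=np.array(p0)+[0,0,dy]
        sim=np.vstack([s]+[s+d for d in np.diag([.015,.015,.1])])
        r=minimize(cost,s,method='Nelder-Mead',options=dict(initial_simplex=sim,xatol=1e-4,fatol=1e-4))
        if best is None or r.fun<best.fun: best=r
    print(lab,np.round(best.x,4),'cost',round(best.fun,3)); return best.x
def cartonb(p): return [box(p,(-.0275,.0275),(-.055,.055),(.012,.182))]
def trayb(p): return [box(p,(-.17,.17),(-.087,.087),(0,.012)),box(p,(-.17,.17),(.075,.087),(0,.042)),box(p,(-.17,.17),(-.087,-.075),(0,.042)),box(p,(.156,.17),(-.087,.087),(0,.042))]
E
python3 - <<'E'
from fit import *
dc,dt,do=[],[],[]
ims={}
for n,cp,tp in [('scene',(365,213),(390,262)),('side',(272,278),(240,285))]:
    im=cam(n); ims[n]=im
    def near(t,p):
        L=[r for r in cut_out(n,t) if r['p']>.3]
        r=min(L,key=lambda r:np.hypot(*(np.array(r['location'])-p)))
        print(n,t,r['p'],r['location'],r['mask'].sum()); return np.array(r['mask'],bool),L
    mc,L=near('carton',cp); 
    ig=np.zeros((480,640),bool)
    for r in L:
        if (r['mask']&mc).sum()<.5*mc.sum(): ig|=r['mask']
    ig2=cv2.dilate(ig.astype(np.uint8),np.ones((5,5)))>0
    dc.append((im,mc,ig2&~mc))
    mt,_=near('tray',tp)
    dt.append((im,mt,(ig2|(cv2.dilate(mc.astype(np.uint8),np.ones((5,5)))>0))))
    mo,_=near('other_carton',(292,312) if n=='scene' else (313,215))
pc=fit(dc,cartonb,[.525,.207,-.18],'carton'); pt=fit(dt,trayb,[.614,.18,-.18],'tray')
for n in ims:
    c=cv2.cvtColor(ims[n]['color'],cv2.COLOR_RGB2BGR)
    x,y=(300,150) if n=='scene' else (170,210)
    c=cv2.resize(c[y:y+160,x:x+160],None,fx=3.6,fy=3.6,interpolation=cv2.INTER_CUBIC)
    raw=c.copy()
    for bs,col in ((cartonb(pc),(0,0,255)),(trayb(pt),(255,255,0))):
        for b in bs: cv2.polylines(c,[np.round((hull(ims[n],b)-[x,y]+.5)*3.6).astype(np.int32)],True,col,1)
    cv2.imwrite(f'pics/fit_{n}.png',c)
np.save('pt.npy',pt);np.save('pc.npy',pc)
E
```

```text
scene carton 0.68 [364.4, 212.1] 2303
scene tray 0.58 [385.0, 261.3] 4712
scene other_carton 0.67 [287.5, 312.0] 2925
side carton 0.71 [274.1, 271.6] 2881
side tray 0.55 [234.2, 281.9] 3674
side other_carton 0.77 [315.0, 217.3] 1667
carton [ 0.5204  0.2069 -0.1009] cost 0.074
tray [ 0.6074  0.1858 -0.1617] cost 0.091
```

View pics/fit_scene.png

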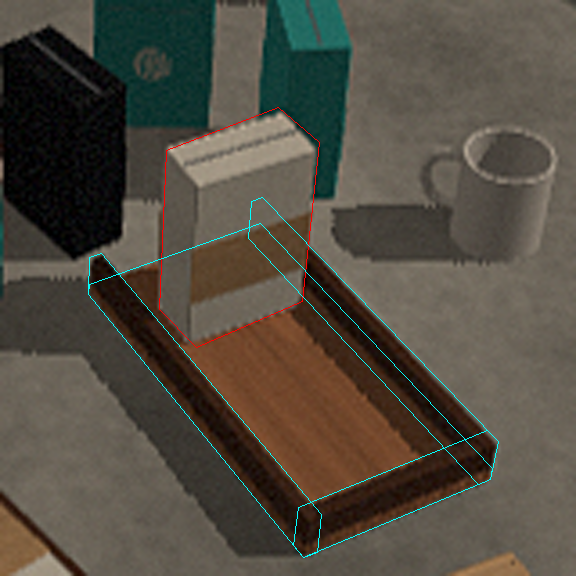

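View pics/fit_side.png

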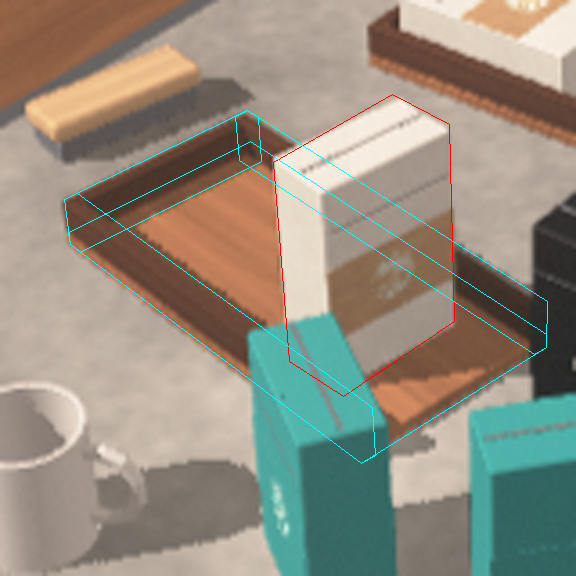

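The crop confirms the white carton. It sits in the tray 6.8 mm left of centre and yawed about +0.06 rad, so it could clip the left rail as it falls. I'll nudge its left face near the far corner to straighten it first, then tip it.

Request:
drive_tool --pt "19 46 10 0.14 50" --pt "38 92 20 0.28 0" --pt "57 138 20 0.42 0" --pt "76 184 20 0.56 0" --pt "95 230 20 0.7 0" --pt "114 276 20 0.84 0" --pt "133 322 20 0.98 0" --pt "152 368 20 1.12 0" --pt "171 414 20 1.26 0" --pt "190 460 20 1.4 0"

```text
time_s: 2.4
tcp_pos: [0.4253, -0.0075, 0.2627]
tcp_rot: [0.001, 0.594, 0.804, 0.0]
force: [1.2, -1.3, 0.2]
grip_width: 0.0
```

Request:
drive_tool --pt "19 46 0 0.14 0" --pt "38 92 0 0.28 0" --pt "57 138 0 0.42 0" --pt "76 184 0 0.56 0" --pt "95 230 0 0.7 0" --pt "114 276 0 0.84 0" --pt "128 314 0 0.98 0" --pt "128 314 0 1.116 0" --pt "128 314 0 1.116 0" --pt "128 314 0 1.116 0"

```text
time_s: 3.4
tcp_pos: [0.5528, 0.3042, 0.2624]
tcp_rot: [-0.0, 0.082, 0.997, -0.0]
force: [-0.4, 0.0, 0.6]
grip_width: -0.001
```

Request:
drive_tool --pt "0 0 -45 0 0" --pt "0 0 -90 0 0" --pt "0 0 -127 0 0" --pt "-2 -10 -127 0 0" --pt "-3 -20 -127 0 0" --pt "-4 -24 -127 0 0" --pt "-4 -24 -127 0 0"

```text
time_s: 4.1
tcp_pos: [0.55, 0.2797, 0.1379]
tcp_rot: [0.002, 0.082, 0.997, 0.001]
force: [0.6, 0.8, 1.2]
grip_width: -0.001
```

```bash
python3 - <<'E'
from h import *
for n,(x,y) in (('scene',(300,120)),('side',(190,190))):
    c=cv2.cvtColor(cam(n)['color'],cv2.COLOR_RGB2BGR)[y:y+130,x:x+130]
    cv2.imwrite(f'pics/n1_{n}.png',cv2.resize(c,None,fx=4,fy=4,interpolation=cv2.INTER_CUBIC))
E
cd pics; python3 -c "
import cv2,numpy as np
cv2.imwrite('n1.png',cv2.resize(np.hstack([cv2.imread('n1_scene.png'),cv2.imread('n1_side.png')]),(800,400)))"
```

```text
(no output)
```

View pics/n1.png

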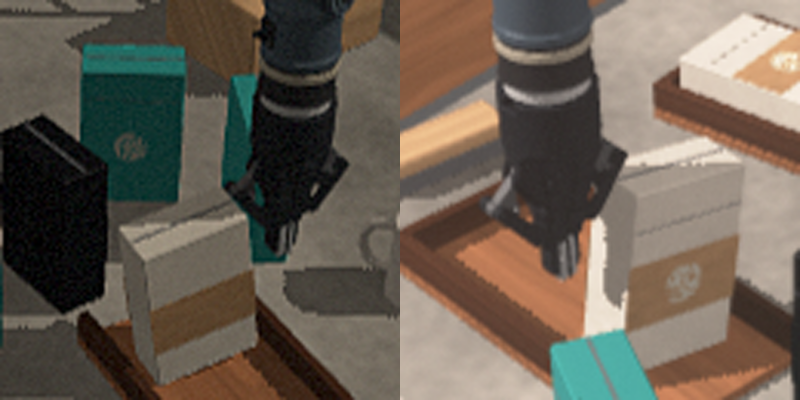

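The linkage bulges out on the jaw sides, so I'll turn 90° and push with the slim side.

Request:
drive_tool --pt "2 12 0 0.14 0" --pt "3 20 0 0.28 0" --pt "3 20 0 0.42 0" --pt "3 20 0 0.56 0" --pt "3 20 0 0.7 0" --pt "3 20 0 0.84 0" --pt "3 20 0 0.98 0" --pt "3 20 0 1.12 0" --pt "3 20 0 1.26 0" --pt "3 20 0 1.4 0"

```text
time_s: 5.2
tcp_pos: [0.552, 0.3003, 0.1353]
tcp_rot: [-0.0, -0.583, 0.813, -0.0]
force: [0.5, -0.6, 0.6]
grip_width: -0.004
```

Request:
drive_tool --pt "0 0 0 0.14 0" --pt "0 0 0 0.17 0" --pt "-2 -10 0 0.17 0" --pt "-3 -20 0 0.17 0" --pt "-4 -22 0 0.17 0" --pt "-4 -24 0 0.17 0" --pt "-4 -26 0 0.17 0" --pt "-4 -26 0 0.17 0"

```text
time_s: 6.0
tcp_pos: [0.5479, 0.2742, 0.1354]
tcp_rot: [0.0, -0.647, 0.762, -0.0]
force: [-0.1, -0.3, 0.6]
grip_width: 0.004
```

Request:
drive_tool --pt "0 -2 0 0 0" --pt "0 -3 0 0 0" --pt "-1 -4 0 0 0" --pt "-1 -5 0 0 0" --pt "-1 -6 0 0 0" --pt "-1 -7 0 0 0" --pt "-1 -7 0 0 0"

```text
time_s: 6.7
tcp_pos: [0.5468, 0.2674, 0.1353]
tcp_rot: [-0.0, -0.647, 0.762, -0.0]
force: [-0.0, 0.8, 0.2]
grip_width: 0.006
```

```bash
cat > look.py <<'E'
import sys
from h import *
tag=sys.argv[1]; o=[]
for n,(x,y) in (('scene',(300,140)),('side',(180,180))):
    c=cv2.cvtColor(cam(n)['color'],cv2.COLOR_RGB2BGR)[y:y+160,x:x+160]
    o.append(cv2.resize(c,(400,400),interpolation=cv2.INTER_CUBIC))
cv2.imwrite(f'pics/{tag}.png',np.hstack(o))
s=state();print(s['time_s'],s['tcp_pos'],s['force'])
E
python3 look.py n2
```

```text
6.8 [0.54683454 0.26741864 0.13527002] [0.66447624 1.6223052  0.27853484]
```

View pics/n2.png

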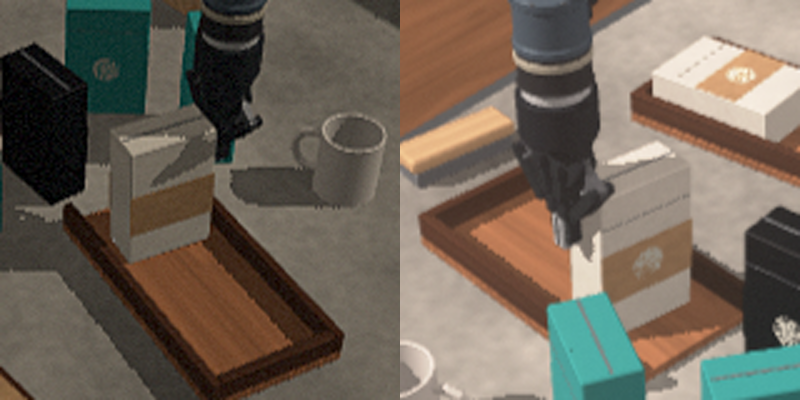

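Request:
drive_tool --pt "0 -1 0 0 0" --pt "0 -2 0 0 0" --pt "0 -3 0 0 0" --pt "-1 -4 0 0 0" --pt "-1 -5 0 0 0" --pt "-1 -5 0 0 0"

```text
time_s: 7.4
tcp_pos: [0.5464, 0.2629, 0.1364]
tcp_rot: [0.001, -0.647, 0.762, -0.0]
force: [-0.1, 4.6, 4.3]
grip_width: -0.002
```

```bash
python3 look.py n3
cat > refit.py <<'E'
from fit import *
d=[]
for n,cp in [('scene',(362,213)),('side',(272,278))]:
    im=cam(n); L=[r for r in cut_out(n,'carton') if r['p']>.25]
    r=min(L,key=lambda r:np.hypot(*(np.array(r['location'])-cp)))
    m=np.array(r['mask'],bool); ig=np.zeros_like(m)
    for q in L:
        if (q['mask']&m).sum()<.5*m.sum(): ig|=q['mask']
    # dark (gripper) pixels ignored
    g=cv2.cvtColor(im['color'],cv2.COLOR_RGB2GRAY)<45
    ig|=cv2.dilate(g.astype(np.uint8),np.ones((3,3)))>0
    d.append((im,m,ig&~m)); print(n,r['p'],m.sum())
pt=np.load('pt.npy')
p=fit(d,cartonb,list(np.load('pc.npy')),'carton')
c,s=np.cos(pt[2]),np.sin(pt[2]);e=p[:2]-pt[:2]
print('in tray',c*e[0]+s*e[1],-s*e[0]+c*e[1],p[2]-pt[2]); np.save('pc1.npy',p)
E
python3 refit.py
```

```text
7.5 [0.54636787 0.26295808 0.13626606] [0.59245505 4.79085067 5.2649038 ]
scene 0.52 126
side 0.66 2595
carton [ 0.5175  0.2047 -0.0541] cost 1.148
in tray -0.09178149032276826 0.004184745700125208 0.10765319380624766
```

View pics/n3.png

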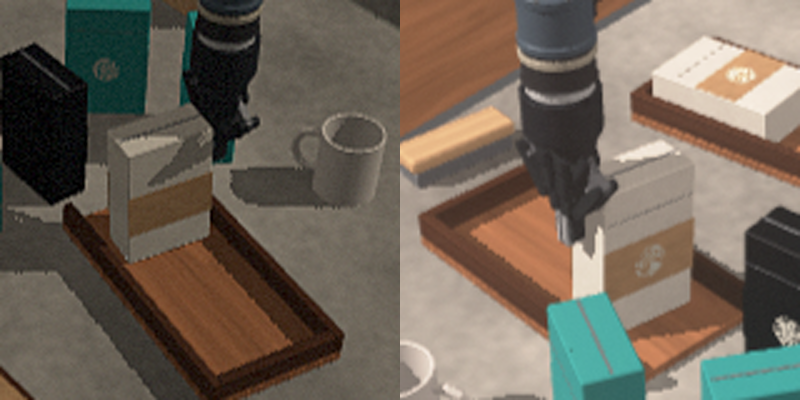

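It tilted sideways rather than sliding, so I'll back off and check what changed.

Request:
drive_tool --pt "1 4 0 0 0" --pt "1 8 0 0 0" --pt "5 30 0 0 0" --pt "10 60 0 0 50" --pt "10 60 0 0 100" --pt "10 60 0 0 100"

```text
time_s: 8.3
tcp_pos: [0.555, 0.322, 0.1337]
tcp_rot: [-0.002, -0.648, 0.762, -0.0]
force: [-0.6, -0.7, 0.1]
grip_width: 0.502
```

```bash
python3 refit.py; python3 look.py n4
```

```text
scene 0.71 2163
side 0.92 2965
carton [ 0.5217  0.208  -0.1646] cost 0.079
in tray -0.08816619503645164 0.008121048047877395 -0.0029074141248180696
8.6 [0.55583596 0.32159539 0.13535954] [ 0.08178298 -0.29260531  0.37668472]
```

View pics/n4.png

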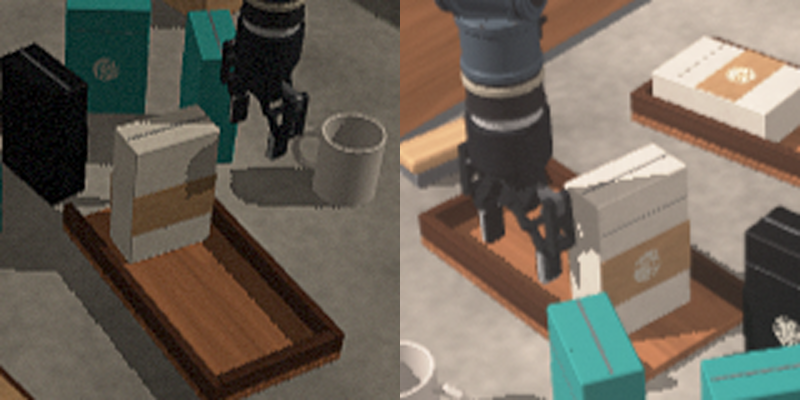

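The nudge worked: yaw relative to the tray is now about 0 and the offset is 8 mm, with 20 mm of room each side. Next I'll go behind the carton.

Request:
drive_tool --pt "0 0 50 -0.14 50" --pt "0 0 100 -0.28 50" --pt "0 0 120 -0.42 50" --pt "-20 -20 120 -0.56 50" --pt "-40 -40 120 -0.7 50" --pt "-60 -60 120 -0.84 50" --pt "-80 -80 120 -0.98 50" --pt "-97 -103 120 -1.12 50" --pt "-97 -103 120 -1.26 50" --pt "-97 -103 120 -1.4 50"

```text
time_s: 9.6
tcp_pos: [0.4583, 0.2183, 0.2559]
tcp_rot: [0.0, -0.0, 1.0, 0.0]
force: [-0.7, 0.2, -0.2]
grip_width: 0.503
```

Request:
drive_tool --pt "0 0 0 -0.14 50" --pt "0 0 0 -0.17 50" --pt "0 0 -50 -0.17 50" --pt "0 0 -100 -0.17 50" --pt "0 0 -105 -0.17 50" --pt "0 0 -105 -0.17 50"

```text
time_s: 10.2
tcp_pos: [0.4571, 0.2188, 0.1486]
tcp_rot: [-0.002, 0.08, 0.997, -0.001]
force: [-0.2, -0.3, 0.1]
grip_width: 0.494
```

```bash
python3 look.py t0
```

```text
10.3 [0.46131386 0.22018059 0.15421222] [0.05069113 0.21812786 0.5665336 ]
```

View pics/t0.png

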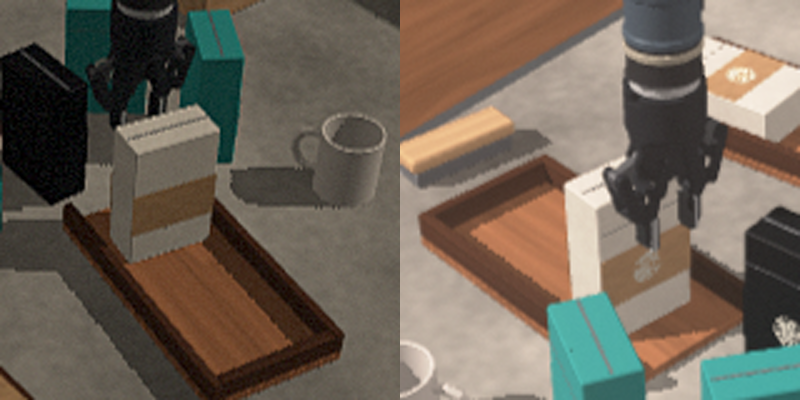

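Request:
drive_tool --pt "10 -2 0 0 50" --pt "19 -3 0 0 50" --pt "24 -4 0 0 50" --pt "29 -5 0 0 50" --pt "34 -6 0 0 50" --pt "39 -6 0 0 50" --pt "44 -7 0 0 50" --pt "49 -8 0 0 50" --pt "54 -9 0 0 50" --pt "58 -9 0 0 50"

```text
time_s: 11.3
tcp_pos: [0.5173, 0.2102, 0.15]
tcp_rot: [-0.0, 0.081, 0.997, -0.0]
force: [-0.2, 0.3, 0.5]
grip_width: 0.501
```

```bash
python3 look.py t1
```

```text
11.4 [0.51743692 0.21033515 0.15008797] [ 0.36193486  0.57701841 -0.0836513 ]
```

View pics/t1.png

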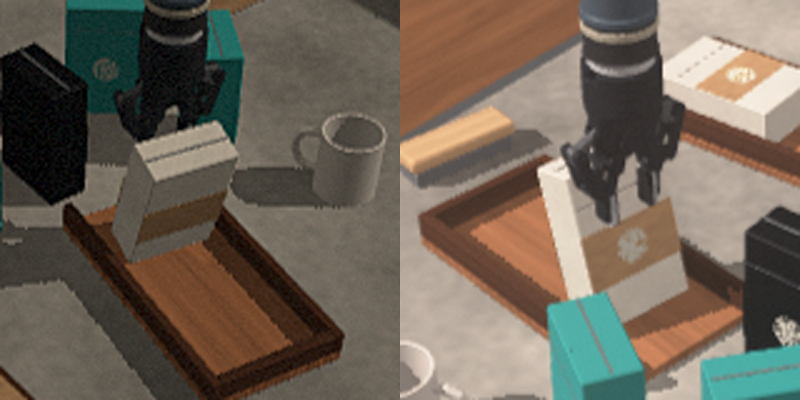

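It is tilting about its far edge in line with the tray, so I'll continue.

Request:
drive_tool --pt "5 -1 0 0 50" --pt "10 -2 0 0 50" --pt "15 -2 0 0 50" --pt "20 -3 0 0 50" --pt "20 -3 0 0 50" --pt "20 -3 0 0 50" --pt "20 -3 0 0 50" --pt "20 -3 0 0 50"

```text
time_s: 12.2
tcp_pos: [0.5367, 0.2075, 0.1503]
tcp_rot: [-0.0, 0.081, 0.997, -0.0]
force: [-1.0, 0.3, -0.3]
grip_width: 0.501
```

```bash
python3 look.py t2
```

```text
12.3 [0.53668366 0.20753204 0.15037812] [-0.18891903  0.46142228  0.12202447]
```

View pics/t2.png

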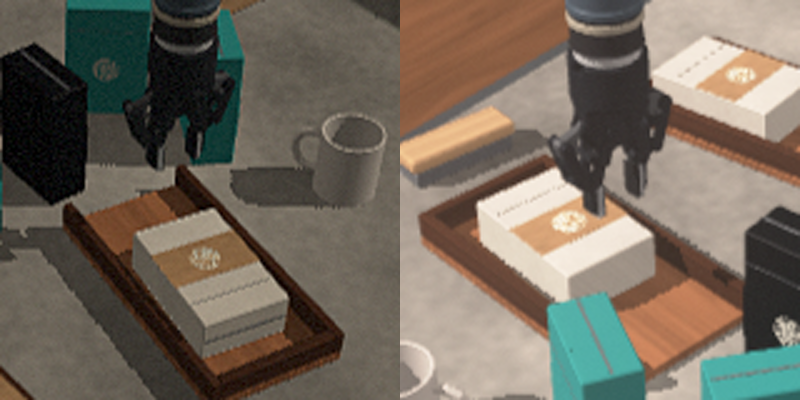

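Flat between the rails. I'll retreat behind its base end and fit the lying pose.

Request:
drive_tool --pt "-20 3 0 0 50" --pt "-40 6 0 0 50" --pt "-40 6 0 0 50"

```text
time_s: 12.6
tcp_pos: [0.4948, 0.2138, 0.1503]
tcp_rot: [-0.001, 0.08, 0.997, -0.0]
force: [0.4, 0.3, -0.4]
grip_width: 0.5
```

```bash
cat > lie.py <<'E'
import sys
from fit import *
def lieb(p): return [box(p,(-.085,.085),(-.055,.055),(.012,.067))]
pt=np.load('pt.npy'); d=[]; ims={}
for n,cp in [('scene',(383,250)),('side',(257,272))]:
    im=cam(n); ims[n]=im; L=[r for r in cut_out(n,'carton')+cut_out(n,'other_carton') if r['p']>.2]
    r=min(L,key=lambda r:np.hypot(*(np.array(r['location'])-cp)))
    m=np.array(r['mask'],bool); ig=np.zeros_like(m)
    for q in L:
        if (q['mask']&m).sum()<.5*m.sum(): ig|=q['mask']
    g=cv2.cvtColor(im['color'],cv2.COLOR_RGB2GRAY)<45
    ig|=g
    d.append((im,m,ig&~m)); print(n,r['p'],r['location'],m.sum())
p=fit(d,lieb,[.63,.19,-.16],'lying')
c,s=np.cos(pt[2]),np.sin(pt[2]);e=p[:2]-pt[:2]; x,y=c*e[0]+s*e[1],-s*e[0]+c*e[1]
print('in tray',x,y,p[2]-pt[2],'gap to stop',.156-x-.085)
o=[]
for n,(x,y) in (('scene',(300,140)),('side',(180,180))):
    k=cv2.resize(cv2.cvtColor(ims[n]['color'],cv2.COLOR_RGB2BGR)[y:y+160,x:x+160],(400,400),interpolation=cv2.INTER_CUBIC)
    for b in lieb(p): cv2.polylines(k,[np.round((hull(ims[n],b)-[x,y]+.5)*2.5).astype(np.int32)],True,(0,0,255),1)
    o.append(k)
cv2.imwrite(f'pics/{sys.argv[1]}.png',np.hstack(o)); s=state();print(s['time_s'],s['tcp_pos'],s['force'])
E
python3 lie.py l0
```

```text
scene 0.63 [384.7, 253.3] 2335
side 0.62 [243.1, 276.3] 2432
lying [ 0.6331  0.1821 -0.2515] cost 0.164
in tray 0.025999746715469566 0.0004378237934489428 -0.08973497273634892 gap to stop 0.04500025328453043
12.9 [0.49763025 0.21332986 0.15037831] [-1.39404341  1.25881222  0.82382395]
```

View pics/l0.png

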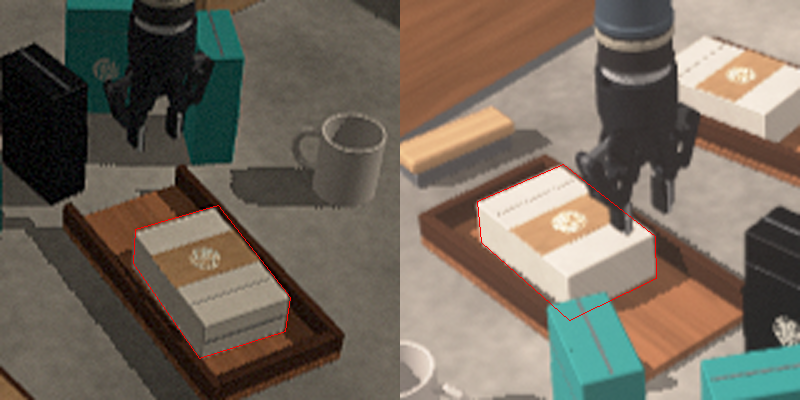

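Lying with its top end 45 mm short of the stop and yawed about −0.09 rad. A wide two-finger push should straighten it.

Request:
drive_tool --pt "2 -10 -40 0 60" --pt "2 -10 -80 0 60" --pt "2 -10 -105 0 60" --pt "2 -10 -105 0 60" --pt "12 -12 -105 0 60" --pt "22 -13 -105 0 60" --pt "27 -14 -105 0 60" --pt "32 -15 -105 0 60" --pt "37 -16 -105 0 60" --pt "42 -16 -105 0 60"

```text
time_s: 13.9
tcp_pos: [0.5393, 0.1973, 0.0458]
tcp_rot: [-0.0, 0.081, 0.997, 0.0]
force: [-4.4, -0.3, 2.3]
grip_width: 0.603
```

Request:
drive_tool --pt "4 -1 0 0 60" --pt "8 -1 0 0 60" --pt "12 -2 0 0 60" --pt "16 -3 0 0 60" --pt "20 -3 0 0 60" --pt "24 -4 0 0 60" --pt "28 -5 0 0 60" --pt "28 -5 0 0 60"

```text
time_s: 14.7
tcp_pos: [0.568, 0.1923, 0.0452]
tcp_rot: [0.001, 0.081, 0.997, 0.0]
force: [-0.3, -0.2, 0.3]
grip_width: 0.604
```

```bash
python3 lie.py l1
```

```text
scene 0.75 [389.7, 257.3] 2351
side 0.77 [228.7, 274.4] 1946
lying [ 0.6603  0.1834 -0.1607] cost 0.323
in tray 0.05264909141144998 0.00619208006573776 0.0009924756037771043 gap to stop 0.018350908588550013
15.0 [0.56726549 0.19246554 0.04562034] [ 0.12812144 -0.30312349 -0.67790669]
```

View pics/l1.png

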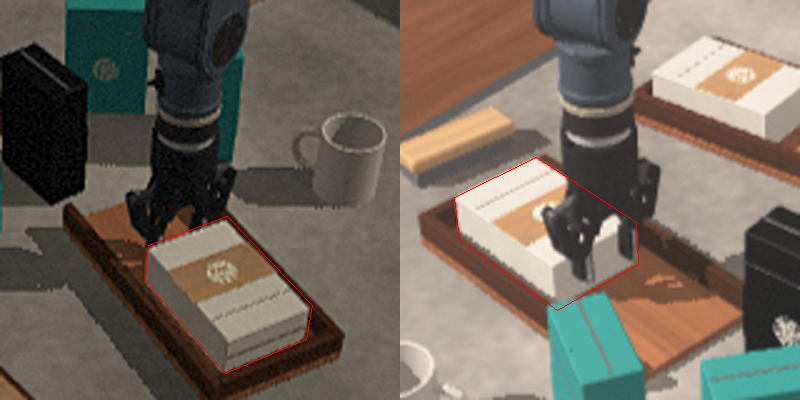

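Straightened, with 15–18 mm to go. I'll continue slowly and watch the force.

Request:
drive_tool --pt "3 0 0 0 60" --pt "6 -1 0 0 60" --pt "9 -1 0 0 60" --pt "11 -2 0 0 60" --pt "12 -2 0 0 60" --pt "13 -2 0 0 60"

```text
time_s: 15.6
tcp_pos: [0.5797, 0.1904, 0.0454]
tcp_rot: [-0.0, 0.081, 0.997, -0.0]
force: [-2.7, -1.0, 1.9]
grip_width: 0.599
```

Request:
drive_tool --pt "1 0 0 0 60" --pt "2 0 0 0 60"

```text
time_s: 15.8
tcp_pos: [0.5817, 0.1903, 0.0453]
tcp_rot: [-0.0, 0.081, 0.997, -0.0]
force: [-3.6, -0.3, 2.7]
grip_width: 0.601
```

Request:
drive_tool --pt "1 0 0 0 60" --pt "2 0 0 0 60"

```text
time_s: 16.0
tcp_pos: [0.5839, 0.1903, 0.0453]
tcp_rot: [-0.0, 0.081, 0.997, -0.0]
force: [-3.9, 0.1, 2.4]
grip_width: 0.602
```

Request:
drive_tool --pt "1 0 0 0 60"

```text
time_s: 16.1
tcp_pos: [0.5847, 0.1903, 0.0453]
tcp_rot: [-0.0, 0.081, 0.997, -0.0]
force: [-5.8, -0.6, 3.9]
grip_width: 0.602
```

```bash
python3 look.py l2
```

```text
16.2 [0.58466452 0.19035313 0.04528607] [-4.63628334 -0.03742432  3.86472058]
```

View pics/l2.png

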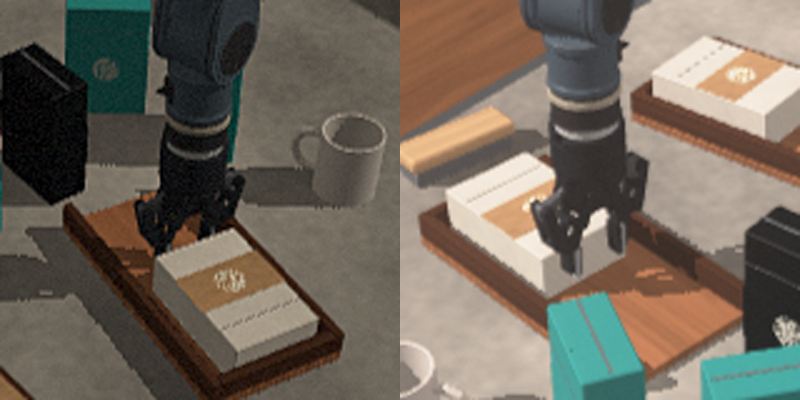

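Request:
drive_tool --pt "1 0 0 0 60"

```text
time_s: 16.3
tcp_pos: [0.5847, 0.1904, 0.0453]
tcp_rot: [-0.001, 0.081, 0.997, -0.0]
force: [-8.3, -0.2, 5.8]
grip_width: 0.601
```

Request:
drive_tool --pt "1 0 0 0 60"

```text
time_s: 16.4
tcp_pos: [0.5847, 0.1904, 0.0453]
tcp_rot: [-0.002, 0.081, 0.997, -0.0]
force: [-10.5, -1.0, 6.9]
grip_width: 0.599
```

Request:
drive_tool --pt "1 0 0 0 60"

```text
time_s: 16.5
tcp_pos: [0.5847, 0.1904, 0.0452]
tcp_rot: [-0.003, 0.081, 0.997, -0.0]
force: [-12.8, 0.2, 9.1]
grip_width: 0.598
```

The TCP has stalled while the force climbs to 13 N, so the carton is against the stop. I'll ease off, withdraw and check.

Request:
drive_tool --pt "-4 1 0 0 60" --pt "-12 2 0 0 60" --pt "-30 5 0 0 60" --pt "-50 8 0 0 60" --pt "-50 8 50 0 60" --pt "-50 8 100 0 60" --pt "-55 8 150 0 60" --pt "-80 8 190 0 60" --pt "-120 8 200 0 60" --pt "-120 8 200 0 60"

```text
time_s: 17.5
tcp_pos: [0.4663, 0.199, 0.2494]
tcp_rot: [0.003, 0.08, 0.997, 0.001]
force: [0.4, -0.3, -0.6]
grip_width: 0.597
```

```bash
python3 lie.py l3
python3 - <<'E'
from h import *
for n in('scene','side'): cam(n,n+'_end.png')
E
```

```text
scene 0.68 [393.1, 260.0] 2341
side 0.73 [231.0, 271.6] 2568
lying [ 0.6811  0.1768 -0.1539] cost 0.058
in tray 0.07422580279131034 0.0029686663572008973 0.007799520828449008 gap to stop -0.0032258027913103504
17.8 [0.46833863 0.19829043 0.2439425 ] [1.51747406 0.31454895 0.67278405]
```

View pics/l3.png

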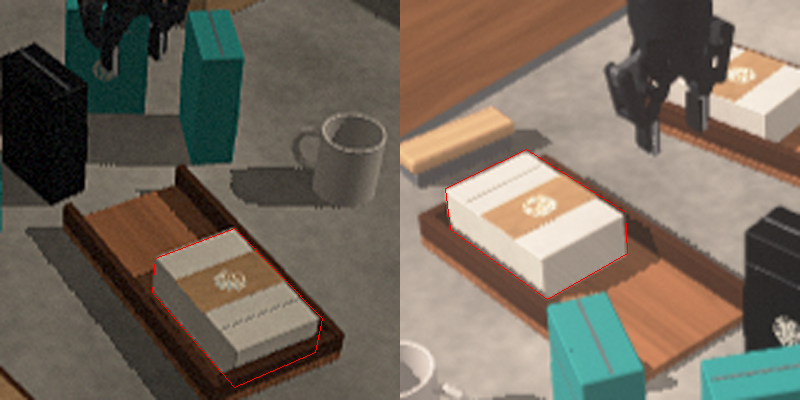

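View pics/scene_end.png

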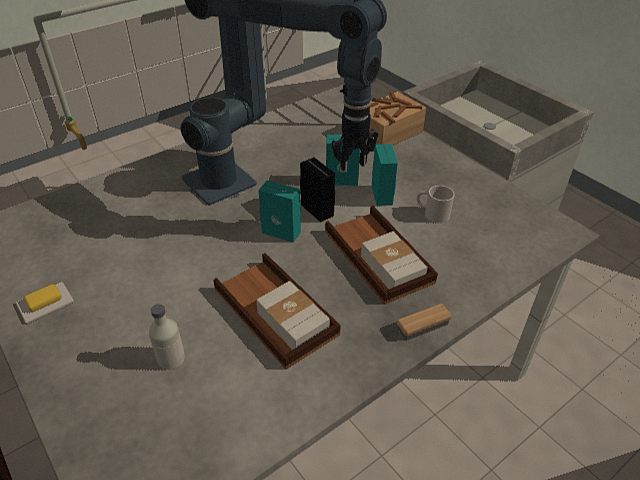

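```bash
python3 -c "
from workcell import *
print(job_done())"
```

```text
the job is handed in; nothing more can be done
None
```

The white carton was tipped over away from the robot. It now lies flat between its tray's rails with its top end against the back stop, and I handed the job in at about 18 s.

- **Straightening first:** before tipping, I gave the carton a light sideways push, because it stood slightly crooked and could have clipped the left rail. It leaned sideways a little instead of sliding, then settled back straight (about 0 rad to the tray).
- **Tip and slide:** I pushed high with both fingers until it fell over, leaving it 45 mm short of the stop and about 0.09 rad crooked. A low two-finger push straightened it and took it home.
- **Contact with the stop:** the tool stopped at x = 0.585 m while the push force rose from about 4 N to 13 N. I backed off there.
- **Last check:** with the robot clear, the image fit gave 0.008 rad yaw and a gap to the stop of −3 mm. A negative gap is impossible, so I take it as zero within the measuring error. It looks the same as the carton in the other tray, and in the pictures the other carton, bottle, mug and look-alikes appear unmoved.
- **Poor readings:** two fits made while the gripper hid part of the carton were unreliable. I ignored the first and double-checked the second against the tool position.

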